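# Load the oil-immersion caddy in order

## Robot

A 7-joint arm with a two-finger parallel gripper is mounted at the origin on a cart in front of the work surface, level with it; the furniture and walls round the work are solid. World frame = base frame: x ahead of the robot, y to its left, z up, the work surface at z = 0. Lengths are in m, angles in rad, forces in N, time in s.
With the tool pointing down it reaches from about 0.4 to 0.9 m from the base axis. Payload 5.5 kg.
Tool frame: the origin (TCP) lies on the front face of the gripper's body, between the roots of the fingers; the fingertips stand 66 mm ahead of it and the grasp point (between the pads) lies 47 mm ahead of it; z points along the fingers, y is the line along which they close (so a half turn about z gives the same grasp; the last joint's range is limited). The gripper opens to 92 mm and grips with 3 to 60 N. Pads are 19 mm wide; open, the fingers measure 130 mm over their backs; the gripper's body (75 mm by 190 mm) begins 47 mm behind the grasp point.
Start: joints at [-1.023, 0.501, -0.427, 1.55, 0.221, 1.138, -0.21], TCP at [0.183, 0.624, 0.292] pointing down, gripper open.
Joint ranges: [-2.88, 2.88], [-0.31, 2.03], [-1.54, 1.56], [0.2, 2.42], [-1.41, 4.55], [0.19, 2.02], [-2.57, 2.57]. Speed limits (rad/s): [2.57, 2.57, 3.14, 3.14, 3.14, 3.14, 3.14].

## Interface

Orientations are given as a 3x3 rotation matrix whose columns are the frame's x, y, z axes.
In Python, from cell import robot gives the robot as it stands. The module is installed in compiled form; this text tells all that it offers.
- The arm moves only by the tool apply_moves, never from a script. Its argument "increments" is text: rows parted by semicolons, each of 7 numbers parted by spaces: the shift along the world's x, y, z in m, then the turn, a rotation vector about the world's x, y, z in rad, then the opening, from 0 (shut) to 1 (fully open). In form: x y z rx ry rz gripper; .... A call has exactly 10 rows; each row is the pose to reach, as a shift and turn from the pose commanded when the call began; what a row does not reach only later rows make up. A row lasts 1/10 s, in which the tool goes at most 50 mm and 8.59 degrees, less where a joint would pass 70% of its speed; a pose out of reach is approached as far as the arm can. A call with a gripper value outside its range is refused whole. The fingers move at their own pace and stop on an object; "newtons" is the grip in N (left out, the last holds). Time passes only in rows, so rows that repeat a pose let the fingers close, or fill a call up. It gives the time, the measured TCP pose, the force, the opening and the grip force at its end, in the units of the state.
- robot.get_obs(): the state, without advancing time (a new reading comes with each control period).
- robot.read_camera(name): name is "scene" or "side" or "wrist"; returns the picture (480x640x3 uint8, red, green, blue); there is no depth.
- robot.camera_model(name): a dict with "camera_matrix" (3x3 intrinsics, pixels), "k1" (the pictures are not rectified: a ray, as slopes to the right and down, at radius r is drawn at 1 + k1 r^2 times it, then the intrinsics apply), "pose" (4x4, takes a point from camera to world coordinates). Camera axes: x right, y down, z forward; pixel columns grow to the right and rows downward; lengths in m; the calibration is good to about 2 mm. A picture is of the moment at which its call begins: read the wrist's pose just before it. camera_model takes no time and is no camera call; for the wrist camera it gives the pose at the moment of the call.
- robot.job_done(): hands the job in; it is judged then, once.
The state is a dict: "time": time; "joints": joint angles; "qd": joint speeds; "joint_efforts": joint torques, N m; "eef_pos": TCP position; "tool_rot": TCP orientation; "wrist_force": force on the tool from outside, world axes, zero at the start; "moment": the same for the moment, N m; "finger_gap": opening from 0.0 (shut) to 1.0 (fully open); "grasp_force": force on a finger pad.
Only numpy, scipy, OpenCV 4.12 (cv2) and the standard library are available. Lean on these libraries where they do the work, as an engineer would, in place of code of your own. Each camera call takes 0.05 s, during which the arm holds its last target. There are 200 camera calls.

## Task

Load the round white caddy for oil-immersion work in order of use: first stand the black objective canister in the pocket marked with one dot, let go of it, and then stand the brown immersion-oil bottle in the pocket marked with two dots. Set both down gently and upright on the pocket floor, do not drop them, and leave the eyepiece, the taller dropper bottle with the rubber bulb and the little blue box in its pocket where they are.

Things in the scene. Friction and masses are not known exactly. Their poses are not given: they have to be found in the camera images.
- canister_mid (a point): Centre, half-way up, of the objective canister: upright plain black cylinder with a dark grey ribbed screw cap, 38 mm diameter, 57 mm tall, about 0.11 kg; z runs up its axis. The cap (upper 22 mm) is part of it and does not turn; take it by the cap, because the pocket leaves only 11 mm beside it for fingers below the pocket's rim. Stands loose on the worktop.
- oil_mid (a point): Centre, half-way up, of the immersion-oil bottle: upright brown bottle with a red and white label and a pointed black nozzle, 83 mm tall, about 0.035 kg; z runs up its axis. Its round body is 27 mm in diameter up to 52 mm above its base, then it narrows to 19 mm. Stands loose on the worktop.
- pocket_1 (a point): Centre of the inner floor of the caddy's pocket marked with one dot, 8 mm above the worktop; z is up. The caddy is a fixed white disc, 230 mm across, 5 mm thick, with four round grey pockets 60 mm in inner diameter, walls 3 mm thick that rise 12 mm above the pocket floor, centres 60 mm from the middle; black dots on the rim outside each pocket give its number, one to four counter-clockwise from above. A low black knob in the middle is 19 mm high.
- pocket_2 (a point): Centre of the inner floor of the caddy's pocket marked with two dots, 8 mm above the worktop; z is up. Same size as the one-dot pocket (60 mm inner diameter, walls 12 mm above its floor), a quarter turn counter-clockwise from it. The caddy is placed at any turn.
- eyepiece: Bystander to leave alone: spare eyepiece, black upper part on a narrower silver barrel, 34 mm diameter, 48 mm tall, standing loose; origin at the centre of its underside.
- dropper: Bystander to leave alone: dropper bottle, brown with a broad picture label and a black rubber bulb, 34 mm diameter, 102 mm tall, standing loose; origin at the centre of its underside.
- coverslips: Bystander to leave alone: small blue box, 34 x 34 x 22 mm, lying loose in the caddy's three-dot pocket, its top 30 mm above the worktop; origin at the centre of its underside.
Mind the look-alikes: they are no part of the job. What is shaped like the part that bears canister_mid but orange or turquoise is not meant.

How it is judged:
On the way, in this order (a step that is already met when the one before it is completed fails the run):
1. the canister stands released in the one-dot pocket (horizontal distance between canister_mid and pocket_1 below 0.02 m and z of canister_mid in the frame of pocket_1 between 0.0235 and 0.0335 m and angle between canister_mid's own z axis and vertical below 0.17 rad and contact force between canister and the fingers below 0.05 N), for 0.2 s.
2. then the oil bottle stands released in the two-dot pocket (horizontal distance between oil_mid and pocket_2 below 0.02 m and z of oil_mid in the frame of pocket_2 between 0.0365 and 0.0465 m and angle between oil_mid's own z axis and vertical below 0.17 rad and contact force between oil and the fingers below 0.05 N), for 0.2 s.
At the end, for the whole second after the job is handed in: The canister stands in the one-dot pocket and the oil bottle in the two-dot pocket, each within 20 mm of the pocket's centre, its height within 5 mm of standing on the pocket floor, upright within about 10 degrees, at rest and released (all of step 1 and all of step 2 and linear speed of each of canister, oil below 0.02 m/s); the robot touches nothing.
It fails at once if the canister is dropped or thrown (moves faster than 0.6 m/s while no finger touches it) (contact force between canister and the fingers below 0.02 N and linear speed of canister above 0.6 m/s).
It fails at once if the oil bottle is dropped or thrown (moves faster than 0.6 m/s while no finger touches it) (contact force between oil and the fingers below 0.02 N and linear speed of oil above 0.6 m/s).
It fails at once if the eyepiece is moved more than 30 mm from where it stood (distance of eyepiece from where it was at the start of the episode above 0.03 m).
It fails at once if the dropper bottle is moved more than 30 mm from where it stood (distance of dropper from where it was at the start of the episode above 0.03 m).
It fails at once if the blue box is moved more than 30 mm from where it stood (distance of coverslips from where it was at the start of the episode above 0.03 m).
It also fails if it takes over 64 s, if anything falls off the work surface, if the arm or the gripper's body presses on something with over 40 N, if the wrist force passes 120 N, or if a joint passes its speed limit or range.

## Working session

There is one attempt and no reset: what is moved stays moved. The work goes in short steps, Python scripts to look and compute and a tool call to move; the robot and the scene stay as the last step left them, time stands still between calls to the robot, and variables do not carry over. Pictures are saved under pics/ and viewed, at most 10 in all, crops included, and the job is handed in when it is done.

Besides the shell and the picture viewer there is one more tool, called after "Request:" as name(argument=value, ...), one argument or row to a line, values as JSON. apply_moves: Moves the arm, as the interface text tells. Its arguments: {"type":"object","properties":{"increments":{"type":"string"},"newtons":{"type":"number"}},"required":["increments"]}

```bash
mkdir -p pics; cat > h.py <<'E'
import numpy as np, cv2
from cell import robot
def grab(n,f=None):
    m=robot.camera_model(n); im=robot.read_camera(n)
    if f: cv2.imwrite('pics/'+f,cv2.cvtColor(im,cv2.COLOR_RGB2BGR))
    return im,m
def ray(m,u,v):
    K=m["camera_matrix"]; d=np.array([(u-K[0][2])/K[0][0],(v-K[1][2])/K[1][1]]); s=d.copy()
    for _ in range(20): s=d/(1+m["k1"]*(s@s))
    T=np.array(m["pose"]); return T[:3,3],T[:3,:3]@np.array([s[0],s[1],1])
def onplane(m,u,v,z):
    o,d=ray(m,u,v); return o+d*(z-o[2])/d[2]
def tri(obs):
    A=np.zeros((3,3));b=np.zeros(3);R=[]
    for m,u,v in obs:
        o,d=ray(m,u,v); d/=np.linalg.norm(d); P=np.eye(3)-np.outer(d,d); A+=P;b+=P@o;R.append((P,o))
    x=np.linalg.solve(A,b); return x,[np.linalg.norm(P@(x-o)) for P,o in R]
E
python3 - <<'E'
from h import *
ims=[]
for n in("scene","side"):
    im,m=grab(n,n+"0.png"); np.save(n+"0.npy",im); print(n,np.round(m["pose"],3).tolist(),m["camera_matrix"],m["k1"])
im,m=grab("wrist","wrist0.png"); print(np.round(m["pose"],3).tolist())
print(robot.get_obs())
E
```

```text
scene [[-0.839, -0.474, 0.267, 0.27], [-0.544, 0.736, -0.402, 0.375], [-0.006, -0.483, -0.876, 0.911], [0.0, 0.0, 0.0, 1.0]] [[556.41576723   0.         326.73133582]
 [  0.         556.41576723 239.92403649]
 [  0.           0.           1.        ]] 0.052917993488244476
side [[-0.999, -0.035, 0.041, 0.476], [-0.053, 0.654, -0.755, 0.866], [-0.0, -0.756, -0.655, 0.81], [0.0, 0.0, 0.0, 1.0]] [[597.35724145   0.         318.13489169]
 [  0.         597.35724145 239.95405851]
 [  0.           0.           1.        ]] -0.01977845959979739
[[0.281, 0.912, 0.299, 0.101], [0.96, -0.266, -0.09, 0.647], [-0.002, 0.312, -0.95, 0.384], [0.0, 0.0, 0.0, 1.0]]
{'time': 0.15, 'joints': array([-1.02280054,  0.50167443, -0.42686407,  1.55118234,  0.22083519,
        1.13832274, -0.21028687]), 'qd': array([-5.91696869e-05, -2.09665816e-03, -2.45477505e-03, -3.06671255e-03,
        1.37441033e-05,  7.84612302e-04, -6.83349554e-04]), 'joint_efforts': array([-6.83170510e-03, -5.67102706e+01, -5.82556978e+00, -2.79452634e+01,
       -6.86798827e-02,  2.65490968e-02,  1.22762672e-04]), 'eef_pos': array([0.18252619, 0.62339069, 0.29140484]), 'tool_rot': array([[-9.59745268e-01,  2.80871491e-01, -4.75792109e-04],
       [ 2.80871890e-01,  9.59744173e-01, -1.45037406e-03],
       [ 4.92699801e-05, -1.52562627e-03, -9.99998835e-01]]), 'wrist_force': array([ 0.79079227, -0.76480381,  0.7079726 ]), 'moment': array([ 0.02687304,  0.00346571, -0.05750198]), 'grasp_force': 0.0, 'finger_gap': 0.9987555646293413}
```

View pics/scene0.png

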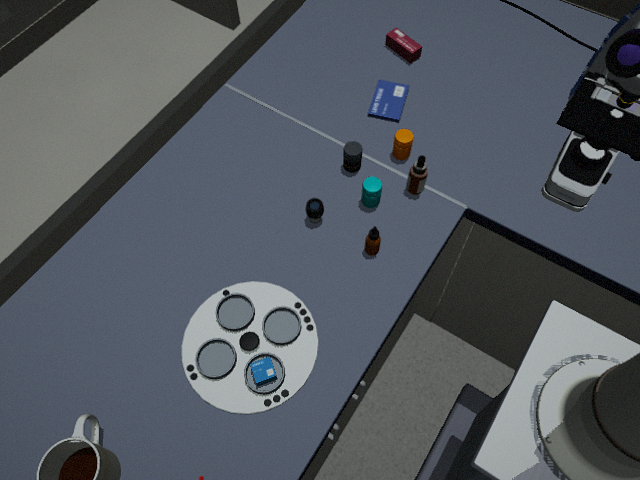

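View pics/side0.png

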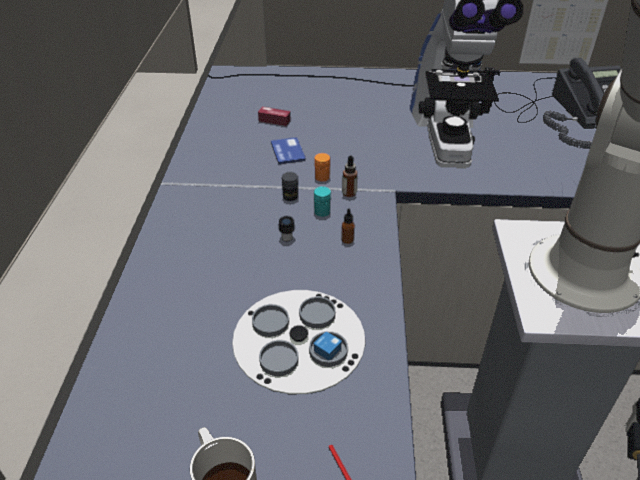

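Candidates, scene/side pixels:
- **Black, upright:** the plain cylinder at (352,157)/(290,186) fits the canister. The one at (314,208)/(287,227), with a silver barrel, is the eyepiece. The orange one at (403,145) and the turquoise one at (371,192) are decoys.
- **Brown:** (372,241)/(348,228) has a pointed nozzle and is the shorter, so it is the oil. (417,175)/(350,177) is taller with a bulb, so it is the dropper.
- **Pockets:** the single dot is at scene (226,293), pocket (235,313). The two dots are at (190,370), pocket (216,358). The blue box sits at three dots, and the order runs counter-clockwise.

Next I'll make one confirming crop and measure.

```bash
cat > meas.py <<'E'
from h import *
W={"scene":{"can":(335,135,368,178),"oil":(360,224,386,262),"eye":(300,192,330,228),"drop":(405,150,432,200),"caddy":(160,265,335,430)},
   "side":{"can":(278,168,303,204),"oil":(336,205,360,248),"eye":(274,212,300,246),"drop":(338,152,362,200),"caddy":(220,280,375,400)}}
D={}
crops=[]
for n in W:
    im=np.load(n+"0.npy"); m=robot.camera_model(n)
    for k,(a,b,c,d) in W[n].items():
        p=im[b:d,a:c].astype(int)
        if k=="caddy":
            mask=((p.min(2)>150)).astype(np.uint8)
            cs,h=cv2.findContours(mask,cv2.RETR_CCOMP,cv2.CHAIN_APPROX_NONE)
            for c,hh in zip(cs,h[0]):
                if cv2.contourArea(c)>150:
                    e=cv2.fitEllipse(c); print(n,"caddy","hole" if hh[3]>=0 else "outer",np.round(np.array(e[0])+[a,b],1),np.round(e[1],1),
                      "z8",onplane(m,e[0][0]+a,e[0][1]+b,.008).round(4),"z5",onplane(m,e[0][0]+a,e[0][1]+b,.005).round(4),"z20",onplane(m,e[0][0]+a,e[0][1]+b,.020).round(4))
                elif cv2.contourArea(c)>6 and hh[3]>=0:
                    q=c.reshape(-1,2).mean(0)+[a,b]; print(n,"dot",q.round(1),onplane(m,*q,.005).round(4))
            continue
        bg=np.median(np.concatenate([p[0],p[:,0],p[:,-1]]),0)
        mask=(np.abs(p-bg).max(2)>28).astype(np.uint8)
        N,L,S,C=cv2.connectedComponentsWithStats(mask); i=1+S[1:,4].argmax()
        ys,xs=np.nonzero(L==i); t=ys.min()
        D[n,k]=dict(cen=C[i]+[a,b],top=(xs[ys<=t+1].mean()+a,t+b))
        print(n,k,C[i].round(1)+[a,b],S[i][:5]+[a,b,0,0,0],"top",D[n,k]["top"])
    x,y=(290,120) if n=="scene" else (262,145)
    crops.append(cv2.resize(im[y:y+150,x:x+150],(400,400),interpolation=cv2.INTER_CUBIC))
ms={n:robot.camera_model(n) for n in W}
for k in("can","oil","eye","drop"):
    for f in("cen","top"): print(k,f,*[np.round(v,4) for v in tri([(ms[n],*D[n,k][f]) for n in W])])
cv2.imwrite("pics/crop.png",cv2.cvtColor(np.hstack(crops),cv2.COLOR_RGB2BGR))
E
python3 meas.py
```

```text
scene can [351.1 157.7] [335 139  33  38 650] top (np.float64(335.75), np.int64(139))
scene oil [371.7 243.6] [362 226  19  33 421] top (np.float64(374.5), np.int64(226))
scene eye [313.7 212.6] [304 198  20  30 476] top (np.float64(314.29411764705884), np.int64(198))
scene drop [416.  178.9] [405 155  23  45 649] top (np.float64(421.5), np.int64(155))
scene caddy outer [249.4 346.9] [126.8 137.8] z8 [0.5431 0.2019 0.008 ] z5 [0.544  0.2013 0.005 ] z20 [0.5395 0.2042 0.02  ]
scene dot [267.1 402. ] [0.4657 0.2585 0.005 ]
scene dot [276.4 398. ] [0.4569 0.2454 0.005 ]
scene dot [284.5 392.9] [0.4507 0.2318 0.005 ]
scene dot [193.4 375.9] [0.5915 0.2895 0.005 ]
scene dot [190.  367.6] [0.6052 0.2819 0.005 ]
scene caddy hole [264.  373.7] [42.2 45.6] z8 [0.496  0.2251 0.008 ] z5 [0.4968 0.2246 0.005 ] z20 [0.493  0.2271 0.02  ]
scene caddy hole [215.5 359.1] [41.8 45.4] z8 [0.5778 0.2487 0.008 ] z5 [0.5788 0.2482 0.005 ] z20 [0.5737 0.2503 0.02  ]
scene caddy hole [249.1 342.3] [22.2 23.8] z8 [0.5484 0.1958 0.008 ] z5 [0.5493 0.1952 0.005 ] z20 [0.5447 0.1982 0.02  ]
scene dot [309.5 32
[... 1363 characters left out ...]
.4935 0.2334 0.02  ]
side caddy hole [269.3 320.5] [34.4 40.8] z8 [0.6005 0.1644 0.008 ] z5 [0.6009 0.1618 0.005 ] z20 [0.5986 0.1749 0.02  ]
side dot [339.7 305.2] [0.4766 0.1181 0.005 ]
side caddy hole [313.5 316.9] [33.7 58.3] z8 [0.5227 0.1517 0.008 ] z5 [0.5229 0.149  0.005 ] z20 [0.522  0.1624 0.02  ]
can cen [ 0.5977 -0.2101  0.0286] [0.0016 0.0016]
can top [ 0.6019 -0.171   0.1066] [0.014 0.014]
oil cen [ 0.466  -0.0653  0.0329] [0.0001 0.0001]
oil top [ 0.4671 -0.0715  0.0839] [0.0012 0.0012]
eye cen [ 0.592  -0.0675  0.0241] [0.0008 0.0008]
eye top [ 0.5932 -0.0753  0.0593] [0.0031 0.0031]
drop cen [ 0.4648 -0.2259  0.042 ] [0. 0.]
drop top [ 0.4667 -0.2342  0.103 ] [0.0013 0.0013]
```

View pics/crop.png

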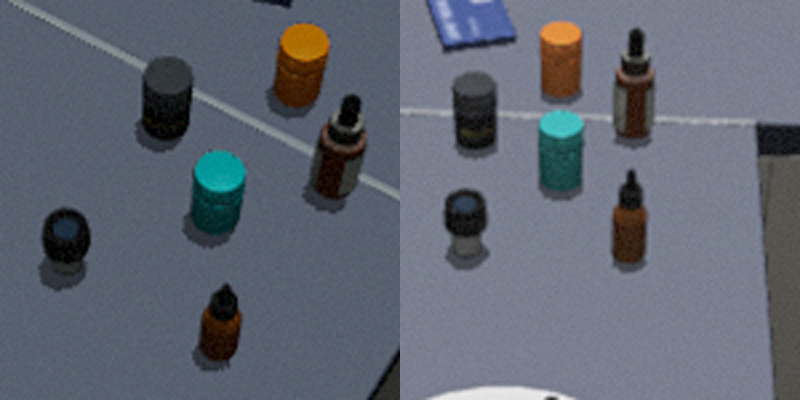

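The crop confirms it. The left half shows the plain dark canister with its ribbed cap, the eyepiece on its silver barrel, the short oil bottle with its pointed nozzle, and the dropper with its bulb. The orange and turquoise ones are decoys. From the dots, the caddy centre is about (0.547,0.196), pocket 1 about (0.600,0.167) and pocket 2 about (0.577,0.248). I'll move over the caddy for a wrist view, then go on.

Request:
apply_moves(
  increments="0.015 -0.017 0 0 0 0 1;0.045 -0.05 0 0 0 0 1;0.08 -0.09 0 0 0 0 1;0.115 -0.129 0 0 0 0 1;0.15 -0.168 0 0 0 0 1;0.185 -0.207 0 0 0 0 1;0.22 -0.247 0 0 0 0 1;0.255 -0.286 0 0 0 0 1;0.28 -0.314 0 0 0 0 1;0.29 -0.325 0 0 0 0 1",
)

```text
time: 1.15
eef_pos: [0.4765, 0.2929, 0.2919]
tool_rot: [[-0.957, 0.288, 0.001], [0.288, 0.957, -0.003], [-0.002, -0.002, -1.0]]
wrist_force: [0.3, 1.1, -0.4]
finger_gap: 1.001
grasp_force: 0.0
```

```bash
python3 - <<'E'
from h import *
im,m=grab("wrist","w1.png"); np.save("w1.npy",im); np.save("w1pose.npy",m["pose"]); o=robot.get_obs();print(o["time"],o["eef_pos"],o["joints"].round(2))
for n,p in dict(p1=(.6,.167,.008),p2=(.577,.248,.008)).items():
    T=np.linalg.inv(m["pose"]); q=T@[*p,1]; s=q[:2]/q[2]; s=s*(1+m["k1"]*(s@s)); K=m["camera_matrix"]; print(n,s[0]*K[0][0]+K[0][2],s[1]*K[1][1]+K[1][2])
E
```

```text
1.2 [0.47746894 0.29196198 0.2918149 ] [-0.36  0.32 -0.29  1.79  0.11  1.05  0.58]
p1 251.65285909215146 326.1472533730731
p2 306.4449701679669 294.69800050864444
```

View pics/w1.png

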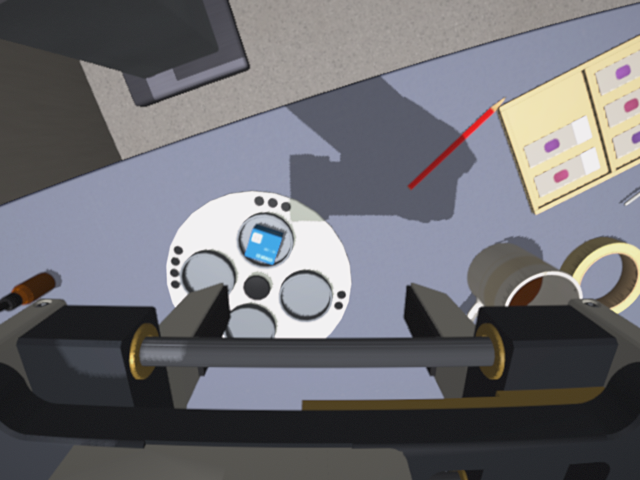

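The wrist view agrees with the prediction. The two-dot pocket is at (306,294), its dots at (340,300), and the one-dot pocket is at (250,323). Now on to the objects.

Request:
apply_moves(
  increments="0.005 -0.02 0 0 0 0 1;0.015 -0.06 0 0 0 0 1;0.025 -0.11 0 0 0 0 1;0.035 -0.159 0 0 0 0 1;0.045 -0.208 0 0 0 0 1;0.055 -0.257 0 0 0 0 1;0.065 -0.306 0 0 0 0 1;0.075 -0.355 0 0 0 0 1;0.083 -0.395 0 0 0 0 1;0.085 -0.415 0 0 0 0 1",
)

```text
time: 2.2
eef_pos: [0.5576, -0.1208, 0.292]
tool_rot: [[-0.958, 0.286, -0.0], [0.286, 0.958, -0.002], [-0.0, -0.002, -1.0]]
wrist_force: [-0.5, 0.1, -0.6]
finger_gap: 0.999
grasp_force: 0.0
```

```bash
python3 - <<'E'
from h import *
im,m=grab("wrist","w2.png"); np.save("w2.npy",im); np.save("w2pose.npy",m["pose"]); o=robot.get_obs();print(o["time"],o["eef_pos"],o["joints"].round(2))
for n,p in dict(cantop=(.598,-.213,.057),canb=(.598,-.213,0),oiltip=(.467,-.071,.083),oilb=(.466,-.069,0)).items():
    T=np.linalg.inv(m["pose"]); q=T@[*p,1]; s=q[:2]/q[2]; s=s*(1+m["k1"]*(s@s)); K=m["camera_matrix"]; print(n,s[0]*K[0][0]+K[0][2],s[1]*K[1][1]+K[1][2])
E
```

```text
2.25 [ 0.55738508 -0.12320878  0.29189543] [ 0.23  0.33 -0.07  1.77  0.03  1.05  1.42]
cantop 245.2822823071684 278.90088118342226
canb 254.68940754795625 259.4211974753243
oiltip 343.9646880336472 110.54911138898638
oilb 339.7244810563011 113.45733812662642
```

View pics/w2.png

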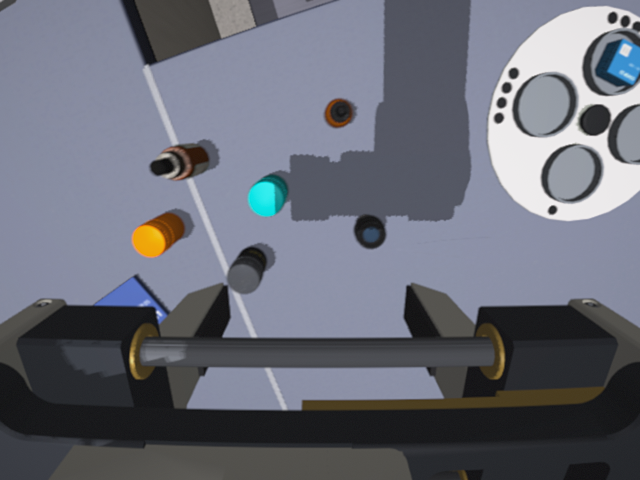

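The black canister's top is at (245,274), and the oil nozzle is at (342,110). The eyepiece is at (370,231) and the turquoise decoy at (268,196). I'll refine with masks and triangulate.

```bash
python3 - <<'E'
from h import *
im=np.load("w2.npy"); m=robot.camera_model("wrist"); m["pose"]=np.load("w2pose.npy")
ms,md=robot.camera_model("scene"),robot.camera_model("side")
a,b,c,d=222,236,275,300
g=im[b:d,a:c].astype(int); print("K",m["camera_matrix"][0][0])
mask=((g.max(2)<95)).astype(np.uint8)
print("\n".join(" ".join(f"{v:3d}" for v in r) for r in g.max(2)[::3,::3]))
# canister dark silhouettes in scene/side
for n,(a,b,c,d) in dict(scene=(338,136,368,176),side=(278,168,303,204)).items():
    g=np.load(n+"0.npy")[b:d,a:c].max(2); print(n); print("\n".join(" ".join(f"{v:3d}" for v in r) for r in g[::2,::2]))
E
```

```text
K 338.52708223873776
168 168 169 167 168 168 168 168 168 168 169 168 168 168 168 168 168 169
168 168 169 168 168 169 168 168 168 169 168 168 168 169 169 168 169 168
168 167 168 168 167 169 169 170 168 170 169 169 154 147 165 169 169 169
168 168 168 169 169 168 168 169 168 154 111  97 100  98 106 121 165 169
164 168 168 168 169 166 169 151  61  20  19  32  64  97 101 100 105 159
170 168 168 168 169 170 135  19  18  31  40  35  19  38  94 100  99 124
196 168 169 168 169 160  40  18  23  20  22  26  33  29  54 101 100 105
204 170 169 168 169  88  49  46  45  43  34  26  20  28  25  90 100  99
205 182 167 169 124  46  41  41  38  38  36  44  29  23  29  82 101 100
202 203 163 147  49  44  55  54  47  51  48  35  42  27  28  85 101 107
194 205 172  81  84 102 105 108 101  83  52  42  36  41  28  96 106 166
176 203 161  92 102 103 103 103 103 103  98  59  44  39  50 114 165 168
165 198 118  98  99 100 101 102 102 101 101  92  55  37 136 171 168 168
166 171 101  97  98  98  99  99 100  98 100 100  73  46 157 169 168 167
166 156  99  97  98  97  98  98  99  99  98  99  84  75 167 168 168 167
[... 1951 characters left out ...]
  82  82  79 117 144 144
141 140  60  82  89  84  85  82  79  71 117 144 144
141 145  50  60  69  75  72  67  53  46 109 148 144
146 151  43  36  34  39  43  38  51  39 102 150 148
143 145  42  36  34  44  42  38  34  28 104 147 141
167 168  76  37  35  34  38  36  37  28 123 156 148
164 160  71  25  34  48  33  39  30  17 110 156 150
141 141  88  16  22  19  27  17  31  29 102 144 139
146 143 100  23  21  27  18  23  28  17 105 149 141
144 142  97  31  56  49  32  31  41  36 105 147 145
144 144 124  25  23  35  36  31  26  22  97 146 142
144 139 125  21  32  19  20  15  17  30 110 146 146
141 146 115  72  49  26  20  38  52  75 109 145 143
148 144 147  85  81  78  88  81  83 100 132 144 141
```

Clear top discs: wrist max 88–112, scene 40–72, side 65–100. I'll fit those and triangulate, doing the oil tip and pockets the same way.

```bash
python3 - <<'E'
from h import *
mw=robot.camera_model("wrist"); mw["pose"]=np.load("w2pose.npy"); mw1=dict(mw,pose=np.load("w1pose.npy"))
ms,md=robot.camera_model("scene"),robot.camera_model("side")
def disc(im,box,lo,hi):
    a,b,c,d=box; g=cv2.GaussianBlur(im[b:d,a:c],(3,3),0).max(2)
    k=cv2.morphologyEx(((g>lo)&(g<hi)).astype(np.uint8),cv2.MORPH_OPEN,np.ones((3,3),np.uint8))
    cs,_=cv2.findContours(k,cv2.RETR_EXTERNAL,cv2.CHAIN_APPROX_NONE); h=cv2.convexHull(max(cs,key=cv2.contourArea))
    e=cv2.fitEllipse(h); return np.array(e[0])+[a,b],np.round(e[1],1)
w2,sc,sd=np.load("w2.npy"),np.load("scene0.npy"),np.load("side0.npy")
W,S,D=disc(w2,(229,258,264,298),84,116),disc(sc,(342,138,366,158),44,80),disc(sd,(280,170,301,184),55,112)
print("discs",W,S,D)
print("top tri",tri([(mw,*W[0]),(ms,*S[0]),(md,*D[0])]), [onplane(m,*q[0],.057).round(4) for m,q in((mw,W),(ms,S),(md,D))])
# oil: wrist nozzle/body
p=w2[90:135,318:365].astype(int); k=((p.max(2)<45)).astype(np.uint8)
N,L,St,C=cv2.connectedComponentsWithStats(k); 
for i in range(1,N):
    if St[i,4]>20: print("dark",C[i]+[318,90],St[i])
k=((p[...,0]-p[...,2]>30)|(p.max(2)<45)).astype(np.uint8); N,L,St,C=cv2.connectedComponentsWithStats(k); i=1+St[1:,4].argmax(); print("oilblob",C[i]+[318,90],St[i])
print("oil body on z.03",onplane(mw,*(C[i]+[318,90]),.03),"z.052",onplane(mw,*(C[i]+[318,90]),.052))
# pockets: wrist w1 holes
w1=np.load("w1.npy"); 
def holes(im,box,thr):
    a,b,c,d=box; k=(im[b:d,a:c].min(2)>thr).astype(np.uint8)
    cs,h=cv2.findContours(k,cv2.RETR_CCOMP,cv2.CHAIN_APPROX_NONE)
    return [(np.round(np.array(cv2.fitEllipse(c)[0])+[a,b],1),np.round(cv2.fitEllipse(c)[1],1)) for c,hh in zip(cs,h[0]) if hh[3]>=0 and cv2.contourArea(c)>200]
for x in holes(w1,(160,185,360,340),160)+holes(w2,(480,0,640,225),160): print("hole",x)
E
```

```text
discs (array([242.28519058, 278.37905312]), array([27., 34.])) (array([352.95511723, 148.06583881]), array([13.5, 18.3])) (array([289.20957279, 176.58983421]), array([ 9.7, 16.5]))
top tri (array([ 0.59858914, -0.21705491,  0.05256765]), [np.float64(0.0005964737303500703), np.float64(0.001079282282216746), np.float64(0.0005676463547459414)]) [array([ 0.5965, -0.2159,  0.057 ]), array([ 0.5979, -0.2136,  0.057 ]), array([ 0.5973, -0.2106,  0.057 ])]
dark [339.39004149 111.13692946] [ 13  13  18  19 241]
oilblob [337.18128655 112.88693957] [  7   9  27  28 513]
oil body on z.03 [ 0.46557957 -0.07344838  0.03      ] z.052 [ 0.46624753 -0.07490751  0.052     ]
hole (array([256.7, 286.6]), array([27. , 28.4]))
hole (array([305.6, 294.7]), array([49.2, 51. ]))
hole (array([263.2, 244.1]), array([45.6, 49.8]))
hole (array([264.6, 240.4]), array([55.6, 56.7]))
hole (array([571.6, 173.1]), array([57.4, 66. ]))
hole (array([544.7, 104.5]), array([61.8, 71.3]))
```

The canister axis is at (0.597,-0.215), with its top at 0.053 (nominal 0.057). The oil is at (0.466,-0.072), with its tip at 0.084. Now to pre-grasp above the canister.

Request:
apply_moves(
  increments="0.01 -0.02 -0.01 0 0 0 0.65;0.02 -0.045 -0.035 0 0 0 0.65;0.03 -0.07 -0.065 0 0 0 0.65;0.037 -0.088 -0.1 0 0 0 0.65;0.039 -0.092 -0.125 0 0 0 0.65;0.039 -0.092 -0.137 0 0 0 0.65;0.039 -0.092 -0.14 0 0 0 0.65;0.039 -0.092 -0.14 0 0 0 0.65;0.039 -0.092 -0.14 0 0 0 0.65;0.039 -0.092 -0.14 0 0 0 0.65",
  newtons=20,
)

```text
time: 3.25
eef_pos: [0.5976, -0.2079, 0.154]
tool_rot: [[-0.96, 0.28, 0.003], [0.28, 0.96, -0.001], [-0.003, 0.0, -1.0]]
wrist_force: [-0.7, 0.0, -0.1]
finger_gap: 0.648
grasp_force: 0.0
```

```bash
python3 - <<'E'
from h import *
mw=robot.camera_model("wrist"); w1=dict(mw,pose=np.load("w1pose.npy")); w2=dict(mw,pose=np.load("w2pose.npy"))
s,d=robot.camera_model("scene"),robot.camera_model("side")
print("p1",tri([(w2,571.6,173.1),(s,234.3,312),(d,269.3,320.5)]))
print("p2",tri([(w1,305.6,294.7),(s,215.5,359.1),(d,278.3,358.6)]))
im,m=grab("wrist","w3.png"); o=robot.get_obs(); print(o["time"],o["eef_pos"],o["finger_gap"])
E
```

```text
p1 (array([0.59990979, 0.16672456, 0.01056326]), [np.float64(0.0016946586853104708), np.float64(0.0015175891150639124), np.float64(0.00020597424751185603)])
p2 (array([0.57620115, 0.24822719, 0.00973682]), [np.float64(0.0009667625458991352), np.float64(0.0011790873363344652), np.float64(0.0006387580549665204)])
3.3 [ 0.59742767 -0.20800113  0.15381861] 0.6497727229960504
```

View pics/w3.png

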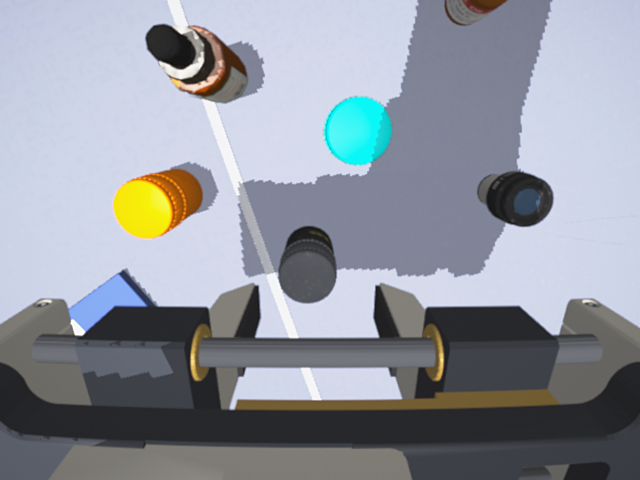

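The canister cap's top disc is at about (307,274), between the open fingers at (237) and (398). A quick position check follows.

```bash
python3 - <<'E'
from h import *
m=robot.camera_model("wrist"); im=cv2.cvtColor(cv2.imread("pics/w3.png"),cv2.COLOR_BGR2RGB)
g=cv2.GaussianBlur(im[230:315,265:350],(3,3),0).max(2)
c=cv2.findContours((g<125).astype(np.uint8),0,1)[0]; c=max(c,key=cv2.contourArea); print(cv2.boundingRect(c),)
print(g[::5,42]); print(g[45,::5])
for v in (270,274,278): print(onplane(m,307,v,.057).round(4))
E
```

```text
(13, 0, 59, 73)
[ 32  31  76  61  65 101  97  95  93  92  96  92  92  93  89 238 236]
[229 246 242  88  91  90  93  92  92  93  92  92  93  94 100 236 236]
[ 0.5919 -0.2131  0.057 ]
[ 0.5944 -0.2139  0.057 ]
[ 0.5969 -0.2146  0.057 ]
```

Request:
apply_moves(
  increments="0 -0.0065 -0.005 0 0 0 0.65;0 -0.0065 -0.015 0 0 0 0.65;0 -0.0065 -0.03 0 0 0 0.65;0 -0.0065 -0.045 0 0 0 0.65;0 -0.0065 -0.056 0 0 0 0.65;0 -0.0065 -0.06 0 0 0 0.65;0 -0.0065 -0.06 0 0 0 0.65;0 -0.0065 -0.06 0 0 0 0.65;0 -0.0065 -0.06 0 0 0 0.55;0 -0.0065 -0.06 0 0 0 0.45",
  newtons=20,
)

```text
time: 4.3
eef_pos: [0.5971, -0.2148, 0.093]
tool_rot: [[-0.96, 0.281, 0.001], [0.281, 0.96, -0.0], [-0.001, -0.0, -1.0]]
wrist_force: [-0.1, 0.4, -0.6]
finger_gap: 0.518
grasp_force: 0.0
```

Request:
apply_moves(
  increments="0 0 0 0 0 0 0.4;0 0 0 0 0 0 0.35;0 0 0 0 0 0 0.3;0 0 0 0 0 0 0.3;0 0 0 0 0 0 0.3;0 0 0 0 0 0 0.3;0 0 0 0 0 0 0.3;0 0 0 0 0 0 0.3;0 0 0 0 0 0 0.3;0 0 0 0 0 0 0.3",
  newtons=20,
)

```text
time: 5.3
eef_pos: [0.597, -0.2147, 0.0926]
tool_rot: [[-0.96, 0.281, 0.001], [0.281, 0.96, -0.0], [-0.001, 0.0, -1.0]]
wrist_force: [-0.0, 0.9, 5.7]
finger_gap: 0.408
grasp_force: 20.0
```

Gripped at 37.5 mm, which matches the 38 mm cap. Lifting.

Request:
apply_moves(
  increments="0 0 0.003 0 0 0 0.3;0 0 0.01 0 0 0 0.3;0 0 0.022 0 0 0 0.3;0 0 0.04 0 0 0 0.3;0 0 0.06 0 0 0 0.3;0 0 0.08 0 0 0 0.3;0 0 0.098 0 0 0 0.3;0 0 0.11 0 0 0 0.3;0 0 0.118 0 0 0 0.3;0 0 0.12 0 0 0 0.3",
  newtons=20,
)

```text
time: 6.3
eef_pos: [0.5969, -0.2148, 0.2133]
tool_rot: [[-0.96, 0.281, 0.001], [0.281, 0.96, -0.0], [-0.001, -0.0, -1.0]]
wrist_force: [-0.7, -0.6, -0.5]
finger_gap: 0.406
grasp_force: 20.0
```

Request:
apply_moves(
  increments="0 0.008 0 0 0 0 0.3;0 0.028 0 0 0 0 0.3;0 0.06 0 0 0 0 0.3;0.001 0.1 0 0 0 0 0.3;0.001 0.145 0 0 0 0 0.3;0.002 0.19 0 0 0 0 0.3;0.002 0.235 0 0 0 0 0.3;0.003 0.275 0 0 0 0 0.3;0.003 0.31 0 0 0 0 0.3;0.003 0.335 0 0 0 0 0.3",
)

```text
time: 7.3
eef_pos: [0.5981, 0.1247, 0.211]
tool_rot: [[-0.961, 0.277, -0.002], [0.277, 0.961, 0.001], [0.003, 0.001, -1.0]]
wrist_force: [0.7, -0.1, -1.2]
finger_gap: 0.405
grasp_force: 20.0
```

Request:
apply_moves(
  increments="0 0.02 0 0 0 0 0.3;0 0.034 0 0 0 0 0.3;0 0.043 0 0 0 0 0.3;0 0.046 0 0 0 0 0.3;0 0.046 -0.01 0 0 0 0.3;0 0.046 -0.025 0 0 0 0.3;0 0.046 -0.045 0 0 0 0.3;0 0.046 -0.06 0 0 0 0.3;0 0.046 -0.069 0 0 0 0.3;0 0.046 -0.07 0 0 0 0.3",
)

```text
time: 8.3
eef_pos: [0.5985, 0.1654, 0.1401]
tool_rot: [[-0.96, 0.282, -0.003], [0.282, 0.96, -0.001], [0.003, -0.002, -1.0]]
wrist_force: [-0.9, 0.1, -0.7]
finger_gap: 0.406
grasp_force: 20.0
```

```bash
python3 - <<'E'
from h import *
o=robot.get_obs(); print({k:np.round(o[k],4).tolist() for k in("time","eef_pos","tool_rot","wrist_force","finger_gap","grasp_force","joints")})
a,_=grab("scene"); b,_=grab("side")
cv2.imwrite("pics/place1.png",cv2.cvtColor(np.hstack([cv2.resize(x,(400,400),interpolation=cv2.INTER_CUBIC) for x in (a[240:440,150:350],b[240:440,200:400])]),cv2.COLOR_RGB2BGR))
E
```

```text
{'time': 8.3, 'eef_pos': [0.5985, 0.1654, 0.1401], 'tool_rot': [[-0.9595, 0.2816, -0.0033], [0.2816, 0.9595, -0.0011], [0.0028, -0.002, -1.0]], 'wrist_force': [-0.9135, 0.085, -0.7395], 'finger_gap': 0.4063, 'grasp_force': 19.9998, 'joints': [-0.2265, 0.5974, -0.116, 1.742, 0.09, 0.8108, 0.9006]}
```

View pics/place1.png

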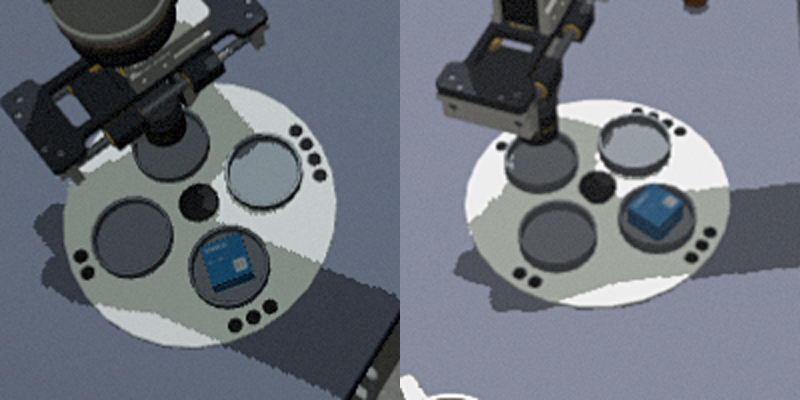

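The canister hangs upright over the one-dot pocket, at left crop (165,125) with the pocket at (170,148). Floor contact is expected at TCP z≈0.1006, so I'll go down gently and watch the force.

Request:
apply_moves(
  increments="0.001 0.001 -0.004 0 0 0 0.3;0.001 0.001 -0.01 0 0 0 0.3;0.001 0.001 -0.017 0 0 0 0.3;0.001 0.001 -0.024 0 0 0 0.3;0.001 0.001 -0.03 0 0 0 0.3;0.001 0.001 -0.034 0 0 0 0.3;0.001 0.001 -0.036 0 0 0 0.3;0.001 0.001 -0.037 0 0 0 0.3;0.001 0.001 -0.037 0 0 0 0.3;0.001 0.001 -0.037 0 0 0 0.3",
)

```text
time: 9.4
eef_pos: [0.6008, 0.1674, 0.1055]
tool_rot: [[-0.96, 0.281, 0.0], [0.281, 0.96, 0.0], [-0.0, 0.0, -1.0]]
wrist_force: [-0.1, 0.5, -1.4]
finger_gap: 0.41
grasp_force: 20.0
```

Request:
apply_moves(
  increments="0 0 -0.0005 0 0 0 0.3;0 0 -0.0005 0 0 0 0.3;0 0 -0.001 0 0 0 0.3;0 0 -0.001 0 0 0 0.3;0 0 -0.0015 0 0 0 0.3;0 0 -0.0015 0 0 0 0.3;0 0 -0.002 0 0 0 0.3;0 0 -0.002 0 0 0 0.3;0 0 -0.002 0 0 0 0.3;0 0 -0.002 0 0 0 0.3",
)

```text
time: 10.4
eef_pos: [0.6006, 0.1673, 0.1032]
tool_rot: [[-0.96, 0.281, -0.0], [0.281, 0.96, 0.0], [0.0, 0.0, -1.0]]
wrist_force: [-0.5, 0.3, -0.8]
finger_gap: 0.403
grasp_force: 20.0
```

Request:
apply_moves(
  increments="0 0 -0.0005 0 0 0 0.3;0 0 -0.0005 0 0 0 0.3;0 0 -0.001 0 0 0 0.3;0 0 -0.001 0 0 0 0.3;0 0 -0.0015 0 0 0 0.3;0 0 -0.0015 0 0 0 0.3;0 0 -0.002 0 0 0 0.3;0 0 -0.002 0 0 0 0.3;0 0 -0.002 0 0 0 0.3;0 0 -0.002 0 0 0 0.3",
)

```text
time: 11.4
eef_pos: [0.6006, 0.1674, 0.1012]
tool_rot: [[-0.96, 0.281, -0.0], [0.281, 0.96, 0.0], [0.0, 0.0, -1.0]]
wrist_force: [0.1, -0.2, -1.1]
finger_gap: 0.409
grasp_force: 20.0
```

Request:
apply_moves(
  increments="0 0 -0.0005 0 0 0 0.3;0 0 -0.0005 0 0 0 0.3;0 0 -0.0005 0 0 0 0.3;0 0 -0.001 0 0 0 0.3;0 0 -0.001 0 0 0 0.3;0 0 -0.001 0 0 0 0.3;0 0 -0.001 0 0 0 0.3;0 0 -0.001 0 0 0 0.3;0 0 -0.001 0 0 0 0.3;0 0 -0.001 0 0 0 0.3",
)

```text
time: 12.4
eef_pos: [0.6008, 0.1674, 0.1007]
tool_rot: [[-0.96, 0.281, 0.0], [0.281, 0.96, 0.0], [-0.0, 0.0, -1.0]]
wrist_force: [-1.8, -0.8, 4.7]
finger_gap: 0.404
grasp_force: 20.0
```

Contact with the floor: the force rose to 4.7 N at z 0.1007, as predicted. I'll release slowly and rise.

Request:
apply_moves(
  increments="0 0 0 0 0 0 0.42;0 0 0 0 0 0 0.43;0 0 0 0 0 0 0.45;0 0 0 0 0 0 0.5;0 0 0 0 0 0 0.55;0 0 0 0 0 0 0.6;0 0 0 0 0 0 0.65;0 0 0 0 0 0 0.65;0 0 0 0 0 0 0.65;0 0 0 0 0 0 0.65",
)

```text
time: 13.4
eef_pos: [0.6006, 0.1673, 0.1002]
tool_rot: [[-0.96, 0.281, 0.0], [0.281, 0.96, 0.0], [-0.0, 0.0, -1.0]]
wrist_force: [0.1, -0.5, -0.0]
finger_gap: 0.647
grasp_force: 0.0
```

Request:
apply_moves(
  increments="0 0 0.005 0 0 0 0.65;0 0 0.015 0 0 0 0.65;0 0 0.03 0 0 0 0.65;0 0 0.05 0 0 0 0.65;0 0 0.07 0 0 0 0.65;0 0 0.09 0 0 0 0.65;0 0 0.105 0 0 0 0.65;0 0 0.115 0 0 0 0.65;0 0 0.12 0 0 0 0.65;0 0 0.12 0 0 0 0.65",
)

```text
time: 14.4
eef_pos: [0.6008, 0.1673, 0.2209]
tool_rot: [[-0.96, 0.281, 0.001], [0.281, 0.96, 0.0], [-0.001, 0.0, -1.0]]
wrist_force: [-0.1, -0.2, -0.5]
finger_gap: 0.652
grasp_force: 0.0
```

Canister released. Now travel to the oil bottle, turning by -1.0 rad so the fingers will clear the canister at pocket 2.

Request:
apply_moves(
  increments="-0.006 -0.011 0 0 0 -0.05 0.65;-0.02 -0.035 0 0 0 -0.15 0.65;-0.038 -0.068 0 0 0 -0.28 0.65;-0.058 -0.103 0 0 0 -0.42 0.65;-0.078 -0.138 0 0 0 -0.56 0.65;-0.098 -0.173 0 0 0 -0.7 0.65;-0.116 -0.205 0 0 0 -0.83 0.65;-0.128 -0.226 0 0 0 -0.93 0.65;-0.134 -0.237 0 0 0 -0.98 0.65;-0.135 -0.239 0 0 0 -1 0.65",
)

```text
time: 15.4
eef_pos: [0.4643, -0.0731, 0.2197]
tool_rot: [[-0.278, 0.961, -0.001], [0.961, 0.278, -0.0], [0.0, -0.001, -1.0]]
wrist_force: [1.0, 1.0, 0.5]
finger_gap: 0.652
grasp_force: 0.0
```

Request:
apply_moves(
  increments="0 0 0 0 0 0 0.65;0 0 0 0 0 0 0.65;0 0 0 0 0 0 0.65;0 0 0 0 0 0 0.65;0 0 0 0 0 0 0.65;0 0 0 0 0 0 0.65;0 0 0 0 0 0 0.65;0 0 0 0 0 0 0.65;0 0 0 0 0 0 0.65;0 0 0 0 0 0 0.65",
)

```text
time: 16.4
eef_pos: [0.4656, -0.0717, 0.2203]
tool_rot: [[-0.282, 0.959, 0.0], [0.959, 0.282, 0.0], [0.0, 0.0, -1.0]]
wrist_force: [-0.9, 1.0, 0.5]
finger_gap: 0.65
grasp_force: 0.0
```

```bash
python3 - <<'E'
from h import *
o=robot.get_obs(); im,m=grab("wrist","w4.png"); np.save("w4.npy",im); print(o["time"],o["eef_pos"],o["joints"].round(2))
b,_=grab("side"); a,_=grab("scene")
cv2.imwrite("pics/chk.png",cv2.cvtColor(np.hstack([cv2.resize(im,(533,400)),cv2.resize(a[270:420,170:270],(267,400))]),cv2.COLOR_RGB2BGR))
np.save("scene1.npy",a);np.save("side1.npy",b)
for n,p in dict(tip=(.467,-.072,.083),sh=(.466,-.072,.052),base=(.466,-.072,0)).items():
    T=np.linalg.inv(m["pose"]); q=T@[*p,1]; s=q[:2]/q[2]; s=s*(1+m["k1"]*(s@s)); K=m["camera_matrix"]; print(n,s[0]*K[0][0]+K[0][2],s[1]*K[1][1]+K[1][2])
E
```

```text
16.4 [ 0.46559336 -0.07171061  0.22025256] [-0.03  0.25  0.15  2.07 -0.05  0.83  0.43]
tip 318.4505796432656 253.7521883918482
sh 317.05365765889974 240.15671828660643
base 316.96335313847516 223.37424511255597
```

View pics/chk.png

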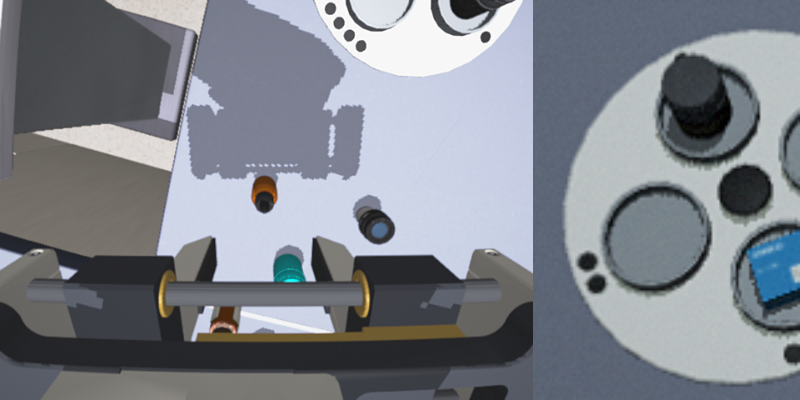

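The canister stands upright in pocket 1. The oil tip shows at about (317,251) against the predicted (318,254), so it is aligned within about 2 mm. Descend and grasp with a light grip.

Request:
apply_moves(
  increments="0 0 -0.01 0 0 0 0.65;0 0 -0.03 0 0 0 0.65;0 0 -0.055 0 0 0 0.65;0 0 -0.08 0 0 0 0.65;0 0 -0.1 0 0 0 0.65;0 0 -0.115 0 0 0 0.65;0 0 -0.124 0 0 0 0.65;0 0 -0.128 0 0 0 0.65;0 0 -0.128 0 0 0 0.6;0 0 -0.128 0 0 0 0.5",
  newtons=10,
)

```text
time: 17.55
eef_pos: [0.466, -0.0717, 0.0927]
tool_rot: [[-0.282, 0.959, 0.001], [0.959, 0.282, -0.0], [-0.0, 0.001, -1.0]]
wrist_force: [-0.3, -0.1, 0.7]
finger_gap: 0.557
grasp_force: 0.0
```

Request:
apply_moves(
  increments="0 0 0 0 0 0 0.4;0 0 0 0 0 0 0.35;0 0 0 0 0 0 0.3;0 0 0 0 0 0 0.27;0 0 0 0 0 0 0.24;0 0 0 0 0 0 0.2;0 0 0 0 0 0 0.2;0 0 0 0 0 0 0.2;0 0 0 0 0 0 0.2;0 0 0 0 0 0 0.2",
  newtons=10,
)

```text
time: 18.55
eef_pos: [0.4659, -0.0717, 0.0925]
tool_rot: [[-0.282, 0.959, 0.001], [0.959, 0.282, 0.0], [-0.0, 0.001, -1.0]]
wrist_force: [-0.6, 0.8, 5.8]
finger_gap: 0.292
grasp_force: 10.0
```

Request:
apply_moves(
  increments="0 0 0.003 0 0 0 0.2;0 0 0.01 0 0 0 0.2;0 0 0.022 0 0 0 0.2;0 0 0.04 0 0 0 0.2;0 0 0.06 0 0 0 0.2;0 0 0.08 0 0 0 0.2;0 0 0.098 0 0 0 0.2;0 0 0.11 0 0 0 0.2;0 0 0.118 0 0 0 0.2;0 0 0.12 0 0 0 0.2",
)

```text
time: 19.55
eef_pos: [0.466, -0.0717, 0.2132]
tool_rot: [[-0.282, 0.959, 0.002], [0.959, 0.282, 0.0], [-0.0, 0.001, -1.0]]
wrist_force: [-1.0, 0.1, -0.2]
finger_gap: 0.289
grasp_force: 10.0
```

Request:
apply_moves(
  increments="0.003 0.008 0 0 0 0 0.2;0.01 0.03 0 0 0 0 0.2;0.022 0.064 0 0 0 0 0.2;0.037 0.107 0 0 0 0 0.2;0.053 0.153 0 0 0 0 0.2;0.069 0.199 0 0 0 0 0.2;0.084 0.242 0 0 0 0 0.2;0.097 0.28 0 0 0 0 0.2;0.106 0.307 0 0 0 0 0.2;0.11 0.318 0 0 0 0 0.2",
)

```text
time: 20.55
eef_pos: [0.5746, 0.2511, 0.2106]
tool_rot: [[-0.287, 0.958, -0.002], [0.958, 0.287, 0.001], [0.002, -0.002, -1.0]]
wrist_force: [-1.7, -0.7, -0.3]
finger_gap: 0.291
grasp_force: 10.0
```

Request:
apply_moves(
  increments="0 0.001 0 0 0 0 0.2;0 0.002 0 0 0 0 0.2;0 0.002 -0.01 0 0 0 0.2;0 0.002 -0.025 0 0 0 0.2;0 0.002 -0.045 0 0 0 0.2;0 0.002 -0.06 0 0 0 0.2;0 0.002 -0.069 0 0 0 0.2;0 0.002 -0.07 0 0 0 0.2;0 0.002 -0.07 0 0 0 0.2;0 0.002 -0.07 0 0 0 0.2",
)

```text
time: 21.55
eef_pos: [0.5762, 0.2486, 0.143]
tool_rot: [[-0.282, 0.959, 0.001], [0.959, 0.282, 0.001], [0.0, 0.001, -1.0]]
wrist_force: [0.2, 0.2, -0.5]
finger_gap: 0.291
grasp_force: 10.0
```

```bash
python3 - <<'E'
from h import *
a,_=grab("scene"); b,_=grab("side")
cv2.imwrite("pics/place2.png",cv2.cvtColor(np.hstack([cv2.resize(x,(400,400),interpolation=cv2.INTER_CUBIC) for x in (a[240:440,150:350],b[240:440,200:400])]),cv2.COLOR_RGB2BGR))
E
```

View pics/place2.png

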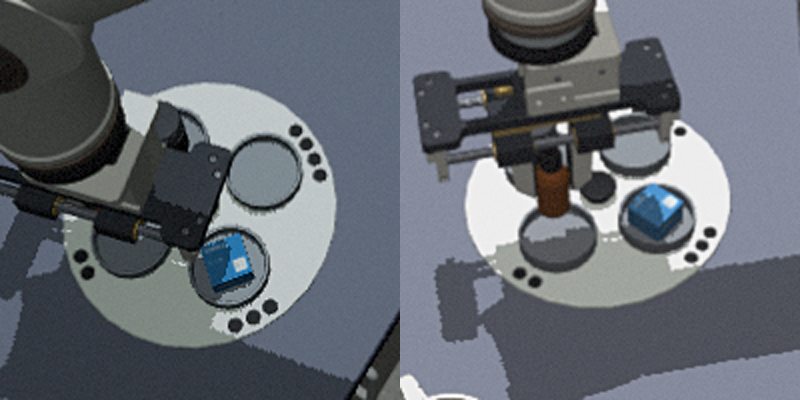

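The bottle hangs upright above pocket 2, at right crop (552,190) with the pocket at (558,237). Contact is expected at z≈0.1005.

Request:
apply_moves(
  increments="0 0 -0.004 0 0 0 0.2;0 0 -0.01 0 0 0 0.2;0 0 -0.017 0 0 0 0.2;0 0 -0.024 0 0 0 0.2;0 0 -0.03 0 0 0 0.2;0 0 -0.035 0 0 0 0.2;0 0 -0.038 0 0 0 0.2;0 0 -0.039 0 0 0 0.2;0 0 -0.0395 0 0 0 0.2;0 0 -0.0395 0 0 0 0.2",
)

```text
time: 22.65
eef_pos: [0.5757, 0.2484, 0.1029]
tool_rot: [[-0.282, 0.959, 0.0], [0.959, 0.282, 0.0], [0.0, 0.0, -1.0]]
wrist_force: [-0.2, 0.8, 0.5]
finger_gap: 0.29
grasp_force: 10.0
```

Request:
apply_moves(
  increments="0 0 -0.0005 0 0 0 0.2;0 0 -0.0005 0 0 0 0.2;0 0 -0.001 0 0 0 0.2;0 0 -0.001 0 0 0 0.2;0 0 -0.0015 0 0 0 0.2;0 0 -0.0015 0 0 0 0.2;0 0 -0.002 0 0 0 0.2;0 0 -0.002 0 0 0 0.2;0 0 -0.002 0 0 0 0.2;0 0 -0.002 0 0 0 0.2",
)

```text
time: 23.65
eef_pos: [0.5756, 0.2483, 0.1007]
tool_rot: [[-0.282, 0.959, -0.0], [0.959, 0.282, 0.0], [0.0, -0.0, -1.0]]
wrist_force: [0.4, 0.5, -0.2]
finger_gap: 0.289
grasp_force: 10.0
```

Request:
apply_moves(
  increments="0 0 -0.0003 0 0 0 0.2;0 0 -0.0005 0 0 0 0.2;0 0 -0.0005 0 0 0 0.2;0 0 -0.0008 0 0 0 0.2;0 0 -0.0008 0 0 0 0.2;0 0 -0.001 0 0 0 0.2;0 0 -0.001 0 0 0 0.2;0 0 -0.001 0 0 0 0.2;0 0 -0.001 0 0 0 0.2;0 0 -0.001 0 0 0 0.2",
)

```text
time: 24.65
eef_pos: [0.5757, 0.2484, 0.1006]
tool_rot: [[-0.282, 0.959, 0.0], [0.959, 0.282, 0.0], [0.0, 0.0, -1.0]]
wrist_force: [-3.1, -1.4, 7.6]
finger_gap: 0.293
grasp_force: 10.0
```

Floor contact (7.6 N at z 0.1006). Release and rise.

Request:
apply_moves(
  increments="0 0 0.0005 0 0 0 0.29;0 0 0.0005 0 0 0 0.31;0 0 0.0005 0 0 0 0.33;0 0 0.0005 0 0 0 0.38;0 0 0.0005 0 0 0 0.45;0 0 0.0005 0 0 0 0.52;0 0 0.0005 0 0 0 0.6;0 0 0.0005 0 0 0 0.65;0 0 0.0005 0 0 0 0.65;0 0 0.0005 0 0 0 0.65",
)

```text
time: 25.65
eef_pos: [0.5756, 0.2483, 0.1002]
tool_rot: [[-0.282, 0.959, 0.0], [0.959, 0.282, 0.0], [0.0, 0.0, -1.0]]
wrist_force: [-0.6, 0.8, 0.5]
finger_gap: 0.65
grasp_force: 0.0
```

Request:
apply_moves(
  increments="0 0 0.005 0 0 0 0.65;0 0 0.015 0 0 0 0.65;0 0 0.03 0 0 0 0.65;0 0 0.05 0 0 0 0.65;0 0 0.07 0 0 0 0.65;0 0 0.09 0 0 0 0.65;0 0 0.105 0 0 0 0.65;0 0 0.115 0 0 0 0.65;0 0 0.12 0 0 0 0.65;0 0 0.12 0 0 0 0.65",
)

```text
time: 26.65
eef_pos: [0.5758, 0.2484, 0.2209]
tool_rot: [[-0.282, 0.959, 0.001], [0.959, 0.282, 0.0], [0.0, 0.001, -1.0]]
wrist_force: [0.3, 0.8, -0.6]
finger_gap: 0.65
grasp_force: 0.0
```

Request:
apply_moves(
  increments="-0.01 -0.02 0 0 0 0 0.65;-0.02 -0.05 0 0 0 0 0.65;-0.03 -0.09 0 0 0 0 0.65;-0.04 -0.13 0 0 0 0 0.65;-0.05 -0.17 0 0 0 0 0.65;-0.06 -0.21 0 0 0 0 0.65;-0.07 -0.24 0 0 0 0 0.65;-0.08 -0.26 0 0 0 0 0.65;-0.08 -0.265 0 0 0 0 0.65;-0.08 -0.265 0 0 0 0 0.65",
)

```text
time: 27.65
eef_pos: [0.4955, -0.0171, 0.2197]
tool_rot: [[-0.281, 0.96, -0.001], [0.96, 0.281, 0.0], [0.0, -0.001, -1.0]]
wrist_force: [0.6, -0.4, -0.1]
finger_gap: 0.652
grasp_force: 0.0
```

```bash
python3 - <<'E'
from h import *
a,_=grab("scene"); b,_=grab("side")
cv2.imwrite("pics/end.png",cv2.cvtColor(np.hstack([cv2.resize(x,(400,400),interpolation=cv2.INTER_CUBIC) for x in (a[240:440,150:350],b[240:440,200:400])]),cv2.COLOR_RGB2BGR))
o=robot.get_obs(); print(o["time"],o["wrist_force"],o["grasp_force"])
E
```

```text
27.75 [-0.40060082 -0.59979656 -0.45705145] 0.0
```

View pics/end.png

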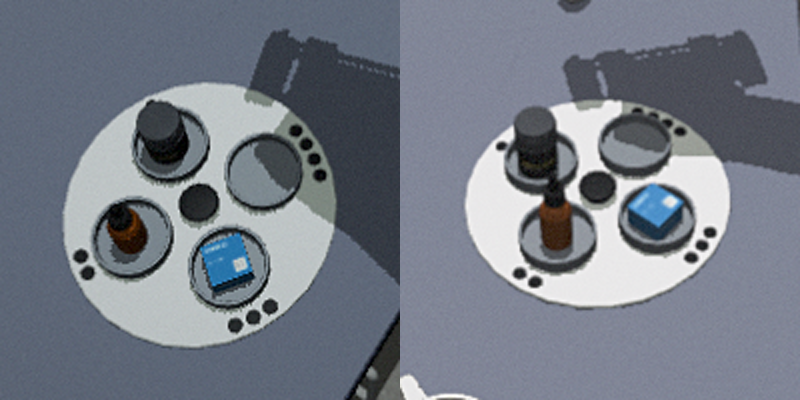

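Both stand upright in their pockets: the canister at left crop (160,130) and the oil at (128,228). The blue box has not moved. Handing in.

```bash
python3 -c "
from cell import robot
print(robot.job_done())"
```

```text
the job is handed in; nothing more can be done
None
```

The job is handed in at about 28 s: the canister stands released in the one-dot pocket and the oil bottle in the two-dot pocket, and I saw no bystander disturbed; the hand-in gave no verdict.

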